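Put the returned cap lamps on charge

TASK

Put the lamps that stand on the rubber mat on charge: first pull the charger's lever right back to its off stop (towards the robot), then lift the loose cover off the charging well by its knob and lay it flat on the shelf, clear of the charger. Stand every lamp from the mat, lens up, flat on the floor of a bay of its own, and put the cover back so that it sits down flush on the rim. Only then push the lever to the third of its four marks counting from off (normal charge), and leave the charged lamps in the rack and everything else on the shelf where they are.

Things in the scene. Friction and masses are not known exactly. Their poses are not given: they have to be found in the camera images.
- charger: bench charger, fixed grey steel case 214 (x) x 278 (y) mm, 90 mm high to the rim; origin on the shelf under the centre of its well, x points away from the robot, y to the left. The well part spans y -84 to +84 mm; the control head with the lever spans y -84 to -194 mm (to the right)
- well (a point): centre of the well's floor, 24 mm above the shelf, charger axes. Well 198 (x) x 152 (y) mm inside, 66 mm deep, walls 8 mm. Black ribs 10 mm high divide the floor into four bays: a rib 12 mm wide along y, one 6 mm wide along x, and a ledge 10 mm wide and high at the foot of each x wall. Each bay is 83 (x) x 73 (y) mm, for one lamp, with two brass contacts in its floor
- lever (a joint): charge lever, rad: 0 = off, at its stop, leaning 0.6 rad towards the robot; grows as it is pushed away from the robot, to 1.2 = boost, its far stop. Four raised white marks on the quadrant: 0 off, 0.4 trickle, 0.8 normal charge (third from the off end, 0.2 rad beyond upright), 1.2 boost. Friction holds it where it is left; moving it takes about 2 N at the ball
- lever_ball (a point): centre of the 30 mm black ball on the lever's end, 105 mm from the pivot, which lies between two quadrant cheeks (discs of 46 mm radius, 37 mm over both) at charger (0, -139, 94) mm; hinge axis = charger y: at lever value q the ball is 105*sin(q-0.6) mm along charger x and 105*cos(q-0.6) mm above the pivot
- cover: loose grey plastic cover, plate 222 (x) x 176 (y) x 5 mm, about 0.3 kg; four strips 8 mm high under it (outline 184 x 138 mm) go inside the well with 7 mm play each side; origin at its centre, level with the strips' lower edge, on which it stands when laid down; plate top 13 mm above it. In place the plate rests on the rim, the origin 58 mm above the well's floor centre
- cover_knob (a point): middle of the black round knob on the cover's centre: 32 mm across, 22 mm high (27 to 49 mm above the cover's origin) on a thin neck; this point is 38 mm above the cover's origin
- mat: black rubber mat, fixed, 220 x 220 x 3 mm, origin at the centre of its underside; the lamps waiting for charge stand on it
- rack: fixed wooden rack of slotted uprights, base 100 (x) x 230 (y) mm, 70 mm high, for charged lamps; leave alone
- terminal_cover: loose black battery terminal cover 55 x 30 x 20 mm, origin under its centre; leave alone
- tally: zinc tally disc, 40 mm across, 4 mm thick, origin under its centre; leave alone
- reflector: chrome reflector bowl, 60 mm across, 26 mm high, origin under its centre; leave alone
- mug: white mug, 80 mm across, 90 mm high, origin under its centre; leave alone
- screwdriver: screwdriver lying on the shelf, about 200 mm long along its x, origin under its middle; leave alone
- bay0 (a point): middle of the floor of the nearer the robot, left bay, charger axes (-47.5, +39.5 mm from the well's centre)
- bay1 (a point): middle of the floor of the nearer the robot, right bay, charger axes (-47.5, -39.5 mm from the well's centre)
- bay2 (a point): middle of the floor of the farther, left bay, charger axes (+47.5, +39.5 mm from the well's centre)
- bay3 (a point): middle of the floor of the farther, right bay, charger axes (+47.5, -39.5 mm from the well's centre)
- lamp1: cordless cap lamp waiting on the mat (absent in some starts: None): blue body 60 (its x) x 48 (its y) x 40 mm high, black round bezel 42 mm across and 14 mm high on top, lens facing up, 54 mm high in all, 0.12 to 0.24 kg; origin at the centre of its underside (the charging contacts), z up. Best gripped across the 48 mm
- lamp2: cordless cap lamp waiting on the mat (absent in some starts: None): blue body 60 (its x) x 48 (its y) x 40 mm high, black round bezel 42 mm across and 14 mm high on top, lens facing up, 54 mm high in all, 0.12 to 0.24 kg; origin at the centre of its underside (the charging contacts), z up. Best gripped across the 48 mm
- lamp3: cordless cap lamp waiting on the mat (absent in some starts: None): blue body 60 (its x) x 48 (its y) x 40 mm high, black round bezel 42 mm across and 14 mm high on top, lens facing up, 54 mm high in all, 0.12 to 0.24 kg; origin at the centre of its underside (the charging contacts), z up. Best gripped across the 48 mm
- lamp4: cordless cap lamp waiting on the mat (absent in some starts: None): blue body 60 (its x) x 48 (its y) x 40 mm high, black round bezel 42 mm across and 14 mm high on top, lens facing up, 54 mm high in all, 0.12 to 0.24 kg; origin at the centre of its underside (the charging contacts), z up. Best gripped across the 48 mm
- charged1: charged cap lamp standing in the rack, same kind as the waiting ones; leave alone
- charged2: charged cap lamp standing in the rack, same kind as the waiting ones; leave alone
- charged3: charged cap lamp standing in the rack, same kind as the waiting ones; leave alone
Mind the look-alikes: they are no part of the job. What is shaped like the lamp2 but orange or yellow is not meant.

How it is judged:
On the way, in this order (a step that is already met when the one before it is completed fails the run):
1. the lever is at off, against its stop (value of joint lever below 0.08 rad), for 0.2 s.
2. the cover lies flat on the shelf, clear of the charger, let go (height (world z) of cover below 0.012 m and angle between cover's own z axis and vertical below 0.06 rad and linear speed of cover below 0.02 m/s and horizontal distance between cover and well above 0.17 m and contact force between cover and charger below 0.1 N and contact force between the fingers and cover below 0.1 N), for 0.2 s.
3. every lamp from the mat stands upright on the floor of a bay (x of lamp1 in the frame of well between -0.09 and 0.09 m and y of lamp1 in the frame of well between -0.075 and 0.075 m and z of lamp1 in the frame of well between -0.006 and 0.006 m and angle between each of lamp1, lamp2, lamp3, lamp4's own z axis and vertical below 0.1 rad and linear speed of each of lamp1, lamp2, lamp3, lamp4 below 0.03 m/s and x of lamp2 in the frame of well between -0.09 and 0.09 m and y of lamp2 in the frame of well between -0.075 and 0.075 m and z of lamp2 in the frame of well between -0.006 and 0.006 m and x of lamp3 in the frame of well between -0.09 and 0.09 m and y of lamp3 in the frame of well between -0.075 and 0.075 m and z of lamp3 in the frame of well between -0.006 and 0.006 m and x of lamp4 in the frame of well between -0.09 and 0.09 m and y of lamp4 in the frame of well between -0.075 and 0.075 m and z of lamp4 in the frame of well between -0.006 and 0.006 m), for 0.2 s.
4. the cover sits flush on the rim of the well again (x of cover in the frame of well between -0.011 and 0.011 m and y of cover in the frame of well between -0.011 and 0.011 m and z of cover in the frame of well between 0.052 and 0.062 m and angle between cover's own z axis and vertical below 0.04 rad), for 0.2 s.
5. the lever stands at the third mark, normal charge (value of joint lever between 0.68 and 0.92 rad), for 0.3 s.
At the end, for the whole second after the job is handed in: every lamp from the mat stands upright (within 0.1 rad) on the floor of a bay (within 6 mm of floor height), the cover sits flush on the rim (within 11 mm of centre, 4 mm of height, 0.04 rad of level), the lever stands within 0.12 rad of 0.8, all at rest and let go (all of step 3 and all of step 4 and all of step 5 and linear speed of cover below 0.02 m/s and velocity of joint lever between -0.05 and 0.05 rad/s); the robot touches nothing.
It fails at once if the lever is away from off (above 0.15 rad) while the cover is off the well (value of joint lever above 0.15 rad and (z of cover in the frame of well above 0.078 m or horizontal distance between cover and well above 0.03 m)).
It fails at once if a charged lamp in the rack is moved by more than 20 mm (distance of any of charged1, charged2, charged3 from where it was at the start of the episode above 0.02 m).
It fails at once if another thing on the shelf is moved by more than 30 mm (distance of any of terminal_cover, tally, reflector, mug, screwdriver from where it was at the start of the episode above 0.03 m).
Of lamp1, lamp2, lamp3, lamp4 only 2 to 4 are there at a start; the rules pass over those that are not, and their reading is None.
At some moment in a run one of lamp1, lamp2, lamp3, lamp4 may be knocked a few centimetres aside while the robot is not near it.
It also fails if it takes over 210 s, if anything falls off the work surface, if the arm or the gripper's body presses on something with over 40 N, if the wrist force passes 120 N, or if a joint passes its speed limit or range.

ROBOT

A 6-joint arm with a two-finger parallel gripper is mounted at the origin on the work surface. World frame = base frame: x ahead of the robot, y to its left, z up, the work surface at z = 0. Lengths are in m, angles in rad, forces in N, time in s.
With the tool pointing down it reaches from about 0.225 to 0.875 m from the base axis. Payload 3.4 kg.
Tool frame: the origin (TCP) lies on the mounting face of the last link; the fingertips stand 173 mm ahead of it and the grasp point (between the pads) lies 155 mm ahead of it; z points along the fingers, y is the line along which they close (so a half turn about z gives the same grasp; the last joint's range is limited). The gripper opens to 85 mm and grips with 20 to 120 N. Pads are 22 mm wide; open, the fingers measure 114 mm over their backs; the gripper's body (76 mm by 85 mm) begins 54 mm behind the grasp point. The pads swing forward as they close: fully open they stand 13 mm farther back than shut.
Start: joints at [-1.306, 0.276, 1.505, -0, 1.361, -0.121], TCP at [0.216, -0.533, 0.405] pointing down, gripper open.
Joint ranges: [-2.89, 2.89], [-0.75, 2.08], [0.22, 2.7], [-1.18, 4.32], [0.11, 2.71], [-2.7, 2.7]. Speed limits (rad/s): [2.57, 2.57, 3.14, 3.14, 3.14, 3.14].

INTERFACE

Orientations are given as a unit quaternion [w, x, y, z].
In Python, from rig import manip gives the robot as it stands.
- The arm moves only by the tool carry_out, never from a script. Its arguments are lists of equal length, an entry for each row: "linear": the shift along the world's x, y, z each as a share of 500 mm, from -1 to 1, a list of three; "angular": the turn, a rotation vector about the world's x, y, z each as a share of 0.08 rad, from -1 to 1, a list of three; "hand": the opening, from 0 (shut) to 1 (fully open). In form: {"linear": [[x, y, z], ...], "angular": [[rx, ry, rz], ...], "hand": [hand, ...]}. A call has 1 to 8 rows; each row shifts and turns the commanded pose from where the row before left it; what a row does not reach is not made up. A row lasts 1/12 s, in which the tool goes at most 41.7 mm and 7.16 degrees, less where a joint would pass 70% of its speed; a pose out of reach is approached as far as the arm can. A call with a number of a shift or a turn outside -1 to 1 is refused whole. A call with a gripper value outside its range is refused whole. The fingers move at their own pace and stop on an object; "force" is the grip in N (left out, the last holds). Time passes only in rows, so rows that do not move let the fingers close. It gives the time, the measured TCP pose, the force, the opening and the grip force at its end, in the units of the state.
- manip.get_state(): the state, without advancing time (a new reading comes with each control period).
- manip.get_image(name): name is "side" or "top" or "wrist"; returns the picture (384x512x3 uint8, red, green, blue); there is no depth.
- manip.camera_params(name): a dict with "fx", "fy", "cx", "cy" (pixels), "k1" (the pictures are not rectified: a ray, as slopes to the right and down, at radius r is drawn at 1 + k1 r^2 times it, then the intrinsics apply), "view" (4x4, takes a point from world to camera coordinates); the wrist camera has in their place "hand_eye" (4x4, takes a point from camera to tool coordinates, whose origin is the TCP and whose axes are the flange's). Camera axes: x right, y down, z forward; pixel columns grow to the right and rows downward; lengths in m; the calibration is good to about 2 mm. A picture is of the moment at which its call begins: read the wrist's pose just before it. camera_params takes no time and is no camera call.
- manip.sign_off(): hands the job in; it is judged then, once.
The state is a dict: "clock": time; "qpos": joint angles; "qd": joint speeds; "effort": joint torques, N m; "position": TCP position; "ee_rot": TCP orientation; "contact_force": force on the tool from outside, world axes, zero at the start; "moment": the same for the moment, N m; "width": finger opening in m; "gripper_force": force on a finger pad.
Only numpy, scipy, OpenCV 4.12 (cv2) and the standard library are available. Lean on these libraries where they do the work, as an engineer would, in place of code of your own. Each camera call takes 0.05 s, during which the arm holds its last target. There are 200 camera calls.

## Working session

There is one attempt and no reset: what is moved stays moved. The work goes in short steps, Python scripts to look and compute and a tool call to move; the robot and the scene stay as the last step left them, time stands still between calls to the robot, and variables do not carry over. Pictures are saved under pics/ and viewed, at most 14 in all, crops included, and the job is handed in when it is done.

Besides the shell and the picture viewer there is one more tool, called after "Request:" as a command line: name --argument value ..., lists and objects as JSON in quotes. carry_out: Moves the arm, as the interface text tells. Its arguments: {"type":"object","properties":{"linear":{"type":"array"},"angular":{"type":"array"},"hand":{"type":"array"},"force":{"type":"number"}},"required":["linear","angular","hand"]}

```bash
mkdir -p pics; ls
cat > h.py <<'E'
import numpy as np, cv2
from rig import manip
from scipy.spatial.transform import Rotation as R
def rot(q): return R.from_quat([q[1],q[2],q[3],q[0]]).as_matrix()
def cam(name):
    p=manip.camera_params(name); 
    if name=='wrist':
        s=manip.get_state(); T=np.eye(4); T[:3,:3]=rot(s['ee_rot']); T[:3,3]=s['position']
        V=np.linalg.inv(T@np.array(p['hand_eye']))
    else: V=np.array(p['view'])
    return p,V
def snap(name,fn=None):
    c=cam(name); im=np.array(manip.get_image(name))
    if fn: cv2.imwrite('pics/'+fn,im[:,:,::-1])
    return im,c
def ray(c,u,v):
    p,V=c; K=np.array([[p['fx'],0,p['cx']],[0,p['fy'],p['cy']],[0,0,1.]])
    x=cv2.undistortPoints(np.array([[[u,v]]],float),K,np.array([p['k1'],0,0,0,0.]))[0,0]
    Ti=np.linalg.inv(V); return Ti[:3,3],Ti[:3,:3]@np.array([x[0],x[1],1])
def onz(c,u,v,z):
    o,d=ray(c,u,v); return o+d*(z-o[2])/d[2]
def proj(c,P):
    p,V=c; q=V[:3,:3]@np.array(P)+V[:3,3]; x,y=q[:2]/q[2]; f=1+p['k1']*(x*x+y*y)
    return np.array([p['fx']*x*f+p['cx'],p['fy']*y*f+p['cy']])
def two(c1,a,c2,b):
    o1,d1=ray(c1,*a); o2,d2=ray(c2,*b)
    t=np.linalg.lstsq(np.c_[d1,-d2],o2-o1,rcond=None)[0]
    return (o1+d1*t[0]+o2+d2*t[1])/2, np.linalg.norm(o1+d1*t[0]-o2-d2*t[1])
E
python3 - <<'E'
from h import *
for n in ('top','side','wrist'): 
    im,c=snap(n,n+'0.png'); print(n,np.linalg.inv(c[1])[:3].round(3).tolist(),c[0]['fx'])
a=cv2.imread('pics/top0.png')
s=manip.get_state(); print(s)
E
```

```text
pics
top [[-0.028, -0.98, 0.195, 0.199], [-1.0, 0.03, 0.006, -0.02], [-0.012, -0.195, -0.981, 1.635]] 470.7328293239749
side [[0.99, -0.099, 0.099, 0.371], [-0.14, -0.67, 0.729, -1.08], [-0.006, -0.736, -0.677, 1.117]] 482.7966918472303
wrist [[0.377, -0.878, -0.296, 0.291], [-0.926, -0.358, -0.117, -0.502], [-0.003, 0.319, -0.948, 0.374]] 322.703704079738
{'clock': 0.15, 'qpos': array([-1.30600735e+00,  2.76436474e-01,  1.50583127e+00, -1.83049284e-05,
        1.36071225e+00, -1.20992726e-01]), 'qd': array([ 2.49970823e-05, -1.91533805e-03, -4.04515148e-03, -6.91832858e-04,
       -2.85502485e-04, -1.73587089e-04]), 'effort': array([ 1.49087351e-03, -4.17143226e+01, -2.46033758e+01, -6.33241086e-07,
        7.77831010e-03,  6.00193474e-06]), 'position': array([ 0.21631756, -0.53259014,  0.40405023]), 'ee_rot': array([-6.91236682e-04,  9.81453566e-01,  1.91698764e-01, -5.87575242e-05]), 'contact_force': array([-0.70592893, -0.67773288,  0.94225533]), 'moment': array([ 0.02517484,  0.02818145, -0.07321306]), 'gripper_force': 0.0, 'width': 0.08534247335626495}
```

View pics/top0.png

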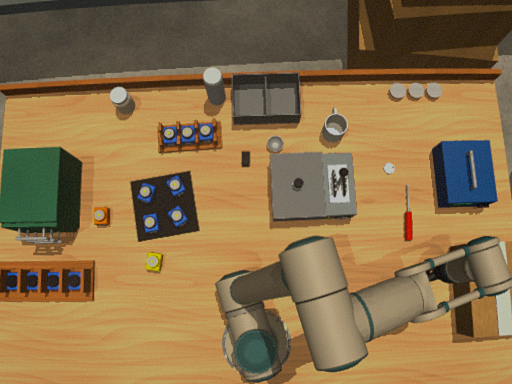

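View pics/side0.png

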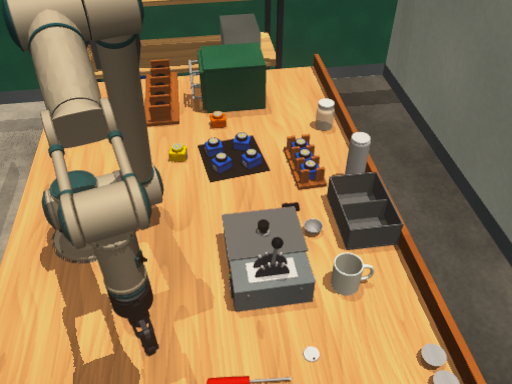

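The top view shows four blue lamps on the mat (≈(147,192), (176,184), (151,223), (177,216)), the charger at (312,187) with its knob at (298,183), and the lever near (341,175). The side view agrees; the lever looks near upright. I'll zoom in to measure.

Run:
```python
from h import *
a=cv2.imread('pics/top0.png'); s=cv2.imread('pics/side0.png')
A=cv2.resize(a[140:240,262:362],None,fx=4,fy=4,interpolation=cv2.INTER_CUBIC)
B=cv2.resize(s[200:310,215:315],None,fx=4,fy=4,interpolation=cv2.INTER_CUBIC)[:400]
cv2.imwrite('pics/z1.png',np.hstack([A,B]))
c=cam('top'); hsv=cv2.cvtColor(a,cv2.COLOR_BGR2HSV)
m=cv2.inRange(hsv,(100,110,40),(130,255,255)); m[:165]=0; m[245:]=0; m[:,:120]=0;m[:,210:]=0
m=cv2.morphologyEx(m,cv2.MORPH_CLOSE,np.ones((5,5)))
for k in cv2.findContours(m,cv2.RETR_EXTERNAL,cv2.CHAIN_APPROX_NONE)[0]:
    if cv2.contourArea(k)<50: continue
    W=np.array([onz(c,*p[0],.043)[:2] for p in k],np.float32)*1000
    r=cv2.minAreaRect(W); print(cv2.minAreaRect(k)[0],r,cv2.contourArea(k))
g=((hsv[:,:,1]<60)&(hsv[:,:,2]>60)&(hsv[:,:,2]<170)).astype(np.uint8)*255
g[:140]=0;g[235:]=0;g[:,:255]=0;g[:,370:]=0
g=cv2.morphologyEx(g,cv2.MORPH_OPEN,np.ones((3,3)))
k=max(cv2.findContours(g,cv2.RETR_EXTERNAL,cv2.CHAIN_APPROX_NONE)[0],key=cv2.contourArea)
W=np.array([onz(c,*p[0],.09)[:2] for p in k],np.float32)*1000
print('charger',cv2.minAreaRect(k),cv2.minAreaRect(W))
```

```text
(150.88462829589844, 222.42308044433594) ((413.1672058105469, 347.78076171875), (61.4858512878418, 52.3212890625), 9.909073829650879) 103.5
(176.94944763183594, 215.7191162109375) ((433.9030456542969, 257.55816650390625), (61.65687942504883, 49.36320877075195), 31.447113037109375) 100.5
(145.64999389648438, 192.0500030517578) ((519.8402099609375, 367.26513671875), (49.628074645996094, 61.15498352050781), 70.85264587402344) 91.5
(175.15567016601562, 185.08018493652344) ((541.6466064453125, 264.1396484375), (62.43739318847656, 49.13410186767578), 28.716045379638672) 101.0
charger ((313.126220703125, 184.65493774414062), (64.62832641601562, 83.65310668945312), 87.70938873291016) ((519.944091796875, -207.1859893798828), (221.35507202148438, 278.3993225097656), 0.5047969222068787)
```

View pics/z1.png

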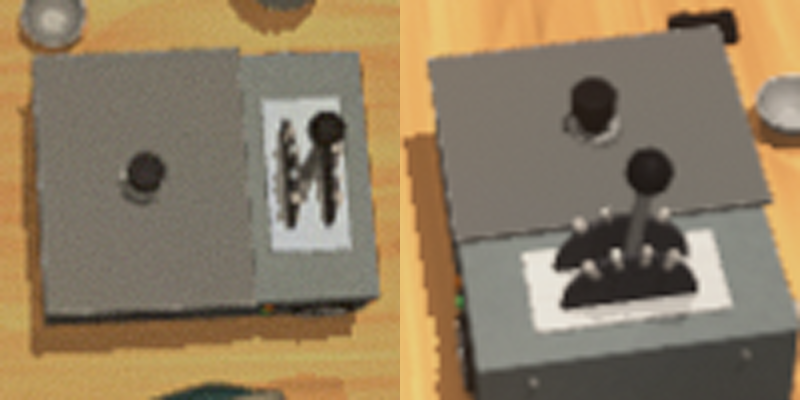

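Run:
```python
from h import *
t=cam('top'); s=cam('side')
T=lambda x,y:(262+x/4-.4,140+y/4-.4); S=lambda x,y:(215+(x-400)/4-.4,200+y/4-.4)
print('knob',two(t,T(147,172),s,S(593,105)))
print('ball',two(t,T(326,128),s,S(648,172)))
ct=[T(33,60),T(238,48),T(256,310),T(48,318)]
cs=[S(458,242),S(429,62),S(722,28),S(772,205)]
for L,cc,n in((ct,t,'top FL FR NR NL'),(cs,s,'side NR? NL FL FR')):
    P=np.array([onz(cc,*p,.095) for p in L]); print(n,P.round(4).tolist(),P.mean(0))
P=np.array([onz(t,*T(*p),.09) for p in [(360,52),(378,295)]]);print('case right edge',P)
```

```text
knob (array([ 0.51912079, -0.15620991,  0.12242181]), np.float64(0.0020665617908475157))
ball (array([ 0.53309539, -0.29135808,  0.2014084 ]), np.float64(0.002574312771801181))
top FL FR NR NL [[0.6259, -0.0667, 0.095], [0.6312, -0.2411, 0.095], [0.4069, -0.2434, 0.095], [0.4056, -0.0714, 0.095]] [ 0.51738965 -0.15567566  0.095     ]
side NR? NL FL FR [[0.4126, -0.2431, 0.095], [0.4085, -0.0702, 0.095], [0.6304, -0.0665, 0.095], [0.6296, -0.2419, 0.095]] [ 0.52028567 -0.15542191  0.095     ]
case right edge [[ 0.62618022 -0.34623121  0.09      ]
 [ 0.41676792 -0.34677119  0.09      ]]
```

Request:
carry_out --linear '[[0.067,0.044,0],[0.067,0.044,0],[0.067,0.044,0],[0.067,0.044,0],[0.067,0.044,0],[0.067,0.044,0],[0.067,0.044,0],[0.067,0.044,0]]' --angular '[[0,0,-0.6],[0,0,-0.6],[0,0,-0.6],[0,0,-0.6],[0,0,-0.6],[0,0,-0.6],[0,0,-0.6],[0,0,-0.6]]' --hand '[0,0,0,0,0,0,0,0]' --force 40

```text
clock: 0.82
position: [0.4857, -0.3553, 0.4045]
ee_rot: [-0.0, 1.0, -0.0, -0.0]
contact_force: [0.1, -0.3, -0.2]
width: -0.0001
gripper_force: 0.0
```

Request:
carry_out --linear '[[0.07,0.041,0],[0.07,0.041,0],[0.07,0.041,0],[0,0,-0.06],[0,0,-0.06],[0,0,0],[-0.04,0,0],[-0.04,0,0]]' --angular '[[0,0,0],[0,0,0],[0,0,0],[0,0,0],[0,0,0],[0,0,0],[0,0,0],[0,0,0]]' --hand '[0,0,0,0,0,0,0,0]'

```text
clock: 1.48
position: [0.5499, -0.2954, 0.3446]
ee_rot: [-0.0, 1.0, 0.001, 0.0]
contact_force: [2.3, 0.5, 2.2]
width: -0.0003
gripper_force: 1.4
```

Request:
carry_out --linear '[[-0.03,0,0],[-0.03,0,0],[-0.03,0,0],[-0.02,0,0],[-0.02,0,0],[-0.01,0,0],[0,0,0]]' --angular '[[0,0,0],[0,0,0],[0,0,0],[0,0,0],[0,0,0],[0,0,0],[0,0,0]]' --hand '[0,0,0,0,0,0,0]'

```text
clock: 2.07
position: [0.4837, -0.2958, 0.3464]
ee_rot: [0.001, 1.0, -0.001, 0.01]
contact_force: [16.4, 0.8, -6.7]
width: 0.0
gripper_force: 8.8
```

Request:
carry_out --linear '[[0,0,0],[0,0,0],[0.03,0,0],[0,0,0.07],[0,0,0.05],[0.005,0.07,0],[0.005,0.07,0],[0.005,0.07,0]]' --angular '[[0,0,0],[0,0,0],[0,0,0],[0,0,0],[0,0,0],[0,0,0],[0,0,0],[0,0,0]]' --hand '[0,0,0,0,0,1,1,1]'

```text
clock: 2.73
position: [0.5014, -0.1898, 0.4058]
ee_rot: [0.0, 1.0, -0.0, 0.0]
contact_force: [-0.6, 0.9, 0.5]
width: 0.0354
gripper_force: 0.0
```

Run:
```python
from h import *
im,c=snap('wrist','w1.png'); s=manip.get_state(); print(s['position'],s['clock'])
t=cam('top')
for n,u,v,z in [('term',245,158,.02),('mat',132,183,0),('mat',190,173,0),('mat',199,234,0),('mat',139,241,0),('refl',275,144,.02)]: print(n,onz(t,u,v,z).round(3))
```

```text
[ 0.50095251 -0.18364973  0.40568635] 2.7833
term [0.637 0.02  0.02 ]
mat [0.563 0.429 0.   ]
mat [0.593 0.218 0.   ]
mat [0.374 0.187 0.   ]
mat [0.354 0.399 0.   ]
refl [ 0.685 -0.089  0.02 ]
```

View pics/w1.png

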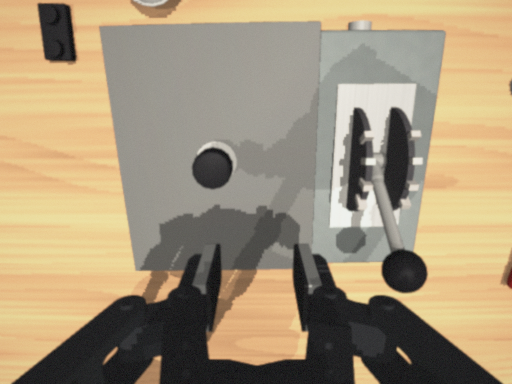

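Lever is back at its off stop (ball at (404,270)); the cover's corners are at (101,27), (320,22), (313,269), (136,271), knob at (212,168).

Run:
```python
from h import *
s=manip.get_state(); c=cam('wrist'); print(s['position'])
print('knob',onz(c,212,168,.12))
for p in [(101,27),(320,22),(313,269),(136,271)]: print(onz(c,*p,.095).round(4))
for p in [(445,31),(413,262)]: print('case',onz(c,*p,.09).round(4))
```

```text
[ 0.50095251 -0.18364973  0.40568635]
knob [ 0.51737623 -0.14549638  0.12      ]
[ 0.6263 -0.0573  0.095 ]
[ 0.6296 -0.231   0.095 ]
[ 0.4082 -0.2384  0.095 ]
[ 0.4039 -0.0603  0.095 ]
case [ 0.6254 -0.3337  0.09  ]
case [ 0.4136 -0.3403  0.09  ]
```

Request:
carry_out --linear '[[0.016,0.036,0],[0.016,0.036,0],[0,0,-0.07],[0,0,-0.07],[0,0,-0.06],[0,0,-0.04],[0,0,-0.016],[0,0,0]]' --angular '[[0,0,0.25],[0,0,0],[0,0,0],[0,0,0],[0,0,0],[0,0,0],[0,0,0],[0,0,0]]' --hand '[1,1,1,1,1,1,0.8,0.5]'

```text
clock: 3.45
position: [0.5171, -0.1543, 0.2752]
ee_rot: [-0.001, 1.0, 0.011, -0.002]
contact_force: [0.0, -0.3, 1.3]
width: 0.0635
gripper_force: 0.0
```

Request:
carry_out --linear '[[0,0,0],[0,0,0],[0,0,0],[0,0,0]]' --angular '[[0,0,0],[0,0,0],[0,0,0],[0,0,0]]' --hand '[0,0,0,0]' --force 50

```text
clock: 3.78
position: [0.5186, -0.1547, 0.2788]
ee_rot: [0.001, 1.0, 0.011, 0.002]
contact_force: [0.1, -0.7, 5.4]
width: 0.0306
gripper_force: 50.0
```

Request:
carry_out --linear '[[0,0,0.02],[0,0,0.04],[0,0,0.04],[0,0,0.02],[-0.012,0.03,0],[-0.024,0.06,0],[-0.024,0.07,0],[-0.024,0.07,0]]' --angular '[[0,0,0],[0,0,0],[0,0,0],[0,0,0],[0,0,0],[0,0,0],[0,0,0],[0,0,0]]' --hand '[0,0,0,0,0,0,0,0]'

```text
clock: 4.45
position: [0.4742, -0.0377, 0.3359]
ee_rot: [-0.001, 1.0, 0.01, -0.001]
contact_force: [0.8, 0.1, -2.5]
width: 0.0304
gripper_force: 50.1
```

Request:
carry_out --linear '[[-0.024,0.07,0],[-0.024,0.07,0],[-0.016,0.045,0],[0,0,-0.05],[0,0,-0.07],[0,0,-0.07],[0,0,-0.04],[0,0,-0.02]]' --angular '[[0,0,0],[0,0,0],[0,0,0],[0,0,0],[0,0,0],[0,0,0],[0,0,0],[0,0,0]]' --hand '[0,0,0,0,0,0,0,0]'

```text
clock: 5.12
position: [0.4409, 0.0541, 0.2085]
ee_rot: [-0.0, 1.0, 0.011, -0.004]
contact_force: [-0.2, -0.2, -2.3]
width: 0.0303
gripper_force: 50.1
```

Request:
carry_out --linear '[[0,0,-0.01],[0,0,-0.006],[0,0,-0.004],[0,0,0]]' --angular '[[0,0,0],[0,0,0],[0,0,0],[0,0,0]]' --hand '[0,0,0,0]'

```text
clock: 5.45
position: [0.4439, 0.0534, 0.202]
ee_rot: [0.0, 1.0, 0.011, 0.0]
contact_force: [-0.6, -0.1, -2.7]
width: 0.0303
gripper_force: 50.1
```

Request:
carry_out --linear '[[0,0,-0.005],[0,0,-0.003],[0,0,0]]' --angular '[[0,0,0],[0,0,0],[0,0,0]]' --hand '[0,0,0]'

```text
clock: 5.7
position: [0.4439, 0.0532, 0.198]
ee_rot: [0.0, 1.0, 0.011, 0.0]
contact_force: [0.0, 0.1, -2.4]
width: 0.0304
gripper_force: 50.1
```

Request:
carry_out --linear '[[0,0,-0.003],[0,0,-0.002],[0,0,0]]' --angular '[[0,0,0],[0,0,0],[0,0,0]]' --hand '[0,0,0]'

```text
clock: 5.95
position: [0.444, 0.0532, 0.1968]
ee_rot: [0.0, 1.0, 0.011, 0.001]
contact_force: [-3.0, 0.8, 12.4]
width: 0.0304
gripper_force: 51.9
```

Request:
carry_out --linear '[[0,0,0.002],[0,0,0],[0,0,0],[0,0,0.03],[0,0,0.08],[0,0,0.08],[0,0,0.08],[0,0,0.08]]' --angular '[[0,0,0],[0,0,0],[0,0,0],[0,0,0],[0,0,0],[0,0,0],[0,0,0],[0,0,0]]' --hand '[0.6,0.8,1,1,1,1,1,1]'

```text
clock: 6.62
position: [0.4435, 0.0532, 0.373]
ee_rot: [0.0, 1.0, 0.011, -0.0]
contact_force: [1.4, -0.1, -0.4]
width: 0.0857
gripper_force: 0.0
```

Request:
carry_out --linear '[[0,-0.06,0.06],[0,-0.07,0],[0,-0.07,0],[0,-0.07,0],[0,-0.07,0],[0,-0.05,0],[0,-0.02,0],[0,0,0]]' --angular '[[0,0,0],[0,0,0],[0,0,0],[0,0,0],[0,0,0],[0,0,0],[0,0,0],[0,0,0]]' --hand '[1,1,1,1,1,1,1,1]'

```text
clock: 7.28
position: [0.444, -0.1531, 0.4003]
ee_rot: [0.0, 1.0, 0.009, -0.0]
contact_force: [0.4, 0.0, 0.2]
width: 0.0854
gripper_force: 0.0
```

Run:
```python
from h import *
im,c=snap('wrist','w2.png'); np.save('w2V.npy',c[1]); s=manip.get_state(); print(s['position'],s['clock'])
im,c=snap('top','t2.png'); snap('side','s2.png')
```

```text
[ 0.44382127 -0.15162589  0.4002877 ] 7.3333
```

View pics/w2.png

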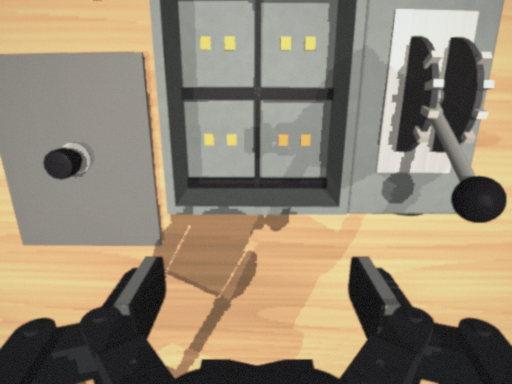

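View pics/t2.png

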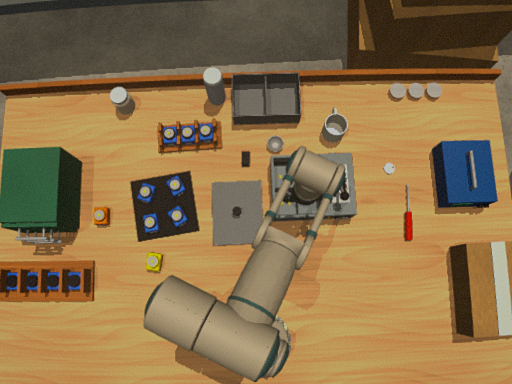

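The wrist view shows the open well with four bays (contact pairs at ≈(218,43), (298,43), (220,140), (294,140)); the cover lies flat with its knob at (64,160). The top view shows it clear of the charger and mat, and the lamps are unmoved.

Run:
```python
from h import *
c=(manip.camera_params('wrist'),np.load('w2V.npy'))
a=cv2.imread('pics/w2.png'); h=cv2.cvtColor(a,cv2.COLOR_BGR2HSV)
m=cv2.inRange(h,(8,100,140),(35,255,255)); m[:,:195]=0;m[:,325:]=0;m[:25]=0;m[155:]=0
n,_,st,ce=cv2.connectedComponentsWithStats(m)
P=[]
for i in range(1,n):
    if st[i][4]>40: p=onz(c,*ce[i],.0245); P.append(p); print(ce[i].round(1),st[i][4],p.round(4))
P=np.array(P); print('well centre',P.mean(0))
print('rib cross',onz(c,257,94,.034))
p,V=c; print('knob',onz(c,63,162,.045))
# lamps from top
a=cv2.imread('pics/t2.png'); t=cam('top'); hsv=cv2.cvtColor(a,cv2.COLOR_BGR2HSV)
m=cv2.inRange(hsv,(100,110,40),(130,255,255)); m[:165]=0; m[245:]=0; m[:,:120]=0;m[:,210:]=0
m=cv2.morphologyEx(m,cv2.MORPH_CLOSE,np.ones((5,5)))
for k in cv2.findContours(m,cv2.RETR_EXTERNAL,cv2.CHAIN_APPROX_NONE)[0]:
    if cv2.contourArea(k)<50: continue
    print(np.array(cv2.minAreaRect(k)[0]),onz(t,*cv2.minAreaRect(k)[0],.04))
```

```text
[205.   42.2] 116 [ 0.5645 -0.1005  0.0245]
[229.5  43. ] 127 [ 0.5642 -0.1245  0.0245]
[285.5  43. ] 128 [ 0.5652 -0.1797  0.0245]
[309.8  43.1] 125 [ 0.5657 -0.2035  0.0245]
[209.  139.1] 98 [ 0.4691 -0.102   0.0245]
[231.1 139. ] 95 [ 0.4695 -0.1257  0.0245]
[282.8 139.7] 109 [ 0.4699 -0.1811  0.0245]
[305.  139.6] 105 [ 0.4705 -0.205   0.0245]
well centre [ 0.51731206 -0.15273975  0.0245    ]
rib cross [ 0.51654116 -0.15255433  0.034     ]
knob [0.44612608 0.04852273 0.045     ]
[150.8846283  222.42308044] [0.41344173 0.34852081 0.04      ]
[177.12306213 215.71539307] [0.43426923 0.25738168 0.04      ]
[145.88354492 192.1438446 ] [0.52017157 0.36756428 0.04      ]
[175.30000305 185.6000061 ] [0.54023991 0.26407497 0.04      ]
```

Request:
carry_out --linear '[[0,0.05,0.02],[0,0.078,0.02],[0,0.078,0],[0,0.078,0],[0,0.078,0],[0,0.078,0],[0,0.078,0],[0,0.078,0]]' --angular '[[0,0,0],[0,0,0],[0,0,0],[0,0,0],[0,0,0],[0,0,0],[0,0,0],[0,0,0]]' --hand '[1,1,1,1,1,1,1,1]'

```text
clock: 8.1
position: [0.4422, 0.1502, 0.421]
ee_rot: [-0.0, 1.0, 0.012, 0.0]
contact_force: [1.1, -0.8, -0.6]
width: 0.0855
gripper_force: 0.0
```

Request:
carry_out --linear '[[-0.01,0.078,0],[-0.01,0.078,0],[-0.01,0.078,0],[-0.01,0.06,0],[0,0.03,0],[0,0,0],[0,0,0],[0,0,0]]' --angular '[[0,0,0],[0,0,0],[0,0,0],[0,0,0],[0,0,0],[0,0,0],[0,0,0],[0,0,0]]' --hand '[1,1,1,1,1,1,1,1]'

```text
clock: 8.77
position: [0.423, 0.3088, 0.4206]
ee_rot: [0.001, 1.0, 0.012, -0.0]
contact_force: [-0.0, 0.1, 0.5]
width: 0.0852
gripper_force: 0.0
```

```bash
cat > lamps.py <<'E'
from h import *
# lamp body tops (blue, z) from the wrist picture; prints centre, sizes, long-axis angle, bezel-ring centre
def lamps(fn,zb=.003):
    im,c=snap('wrist',fn); hsv=cv2.cvtColor(im,cv2.COLOR_RGB2HSV)
    m=cv2.inRange(hsv,(100,110,40),(130,255,255)); m=cv2.morphologyEx(m,cv2.MORPH_CLOSE,np.ones((5,5)))
    for k in cv2.findContours(m,cv2.RETR_EXTERNAL,cv2.CHAIN_APPROX_NONE)[0]:
        if cv2.contourArea(k)<600: continue
        r=cv2.boundingRect(k)
        W=np.array([onz(c,*p[0],zb+.04)[:2] for p in k],np.float32)*1000
        q=cv2.minAreaRect(W); ang=q[2] if q[1][0]>q[1][1] else q[2]-90
        print(r,np.round(q[0],1),np.round(q[1],1),'long',round(ang,1))
E
python3 - <<'E'
from lamps import *
lamps('w3.png'); np.save('w3V.npy',cam('wrist')[1]); s=manip.get_state(); print(s['position'],s['clock'])
E
```

```text
(0, 281, 45, 29) [243.1 613.1] [26.8 83.9] long -56.0
(193, 137, 51, 62) [414.9 349.9] [65.  50.7] long 10.0
(271, 119, 62, 67) [435.2 260. ] [64.9 48.9] long 31.6
(170, 31, 62, 73) [518.7 366.8] [51.  60.5] long -20.0
(269, 9, 66, 77) [539.6 266.7] [60.2 51.2] long 28.8
[0.42324854 0.30835359 0.42068402] 8.8167
```

View pics/w3.png

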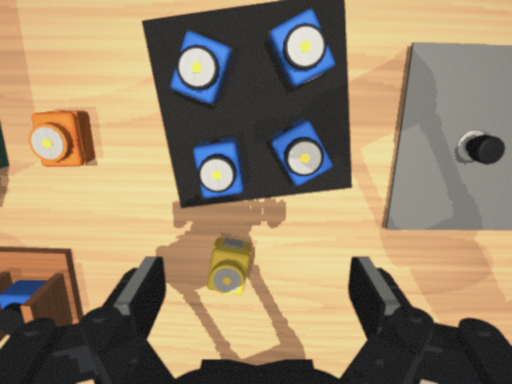

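The four blue lamps are clear on the mat at pixels (218,172), (303,153), (200,68), (302,47); the orange and yellow look-alikes stand off the mat. I'll start with the far-right lamp.

Request:
carry_out --linear '[[0.039,-0.015,0],[0.039,-0.015,0],[0.039,-0.015,0],[0.039,-0.015,0],[0.039,-0.015,0],[0.039,-0.012,0],[0,0,-0.07],[0,0,-0.08]]' --angular '[[0,0,1],[0,0,1],[0,0,1],[0,0,1],[0,0,1],[0,0,1],[0,0,0],[0,0,0]]' --hand '[0.8,0.8,0.8,0.8,0.8,0.8,0.8,0.8]'

```text
clock: 9.48
position: [0.5433, 0.2636, 0.3481]
ee_rot: [-0.0, 0.969, 0.247, 0.005]
contact_force: [-1.4, 0.2, -0.2]
width: 0.0679
gripper_force: 0.0
```

Request:
carry_out --linear '[[0,0,-0.08],[0,0,-0.08],[0,0,-0.08],[0,0,-0.05],[0,0,-0.03],[0,0,0],[0,0,0]]' --angular '[[0,0,0],[0,0,0],[0,0,0],[0,0,0],[0,0,0],[0,0,0],[0,0,0]]' --hand '[0.8,0.8,0.8,0.8,0.8,0.8,0.8]'

```text
clock: 10.07
position: [0.5409, 0.2642, 0.1854]
ee_rot: [0.0, 0.969, 0.247, -0.001]
contact_force: [-0.5, 0.6, 0.2]
width: 0.0679
gripper_force: 0.0
```

Request:
carry_out --linear '[[0,0,0],[0,0,0],[0,0,0],[0,0,0.04],[0,0,0.08],[0,0,0.08],[0,0,0.08],[0,0,0.04]]' --angular '[[0,0,0],[0,0,0],[0,0,0],[0,0,0],[0,0,0],[0,0,0],[0,0,0],[0,0,0]]' --hand '[0,0,0,0,0,0,0,0]' --force 40

```text
clock: 10.73
position: [0.5414, 0.2656, 0.352]
ee_rot: [-0.0, 0.969, 0.248, 0.005]
contact_force: [1.4, 0.2, -0.6]
width: 0.0475
gripper_force: 43.0
```

Request:
carry_out --linear '[[0.0035,-0.04,0],[0.0035,-0.07,0],[0.0035,-0.07,0],[0.0035,-0.07,0],[0.0035,-0.07,0],[0.0035,-0.07,0],[0.0035,-0.07,0],[0.0035,-0.07,0]]' --angular '[[0,0,0.97],[0,0,0.97],[0,0,0.97],[0,0,0.97],[0,0,0.97],[0,0,0.97],[0,0,0.97],[0,0,0.97]]' --hand '[0,0,0,0,0,0,0,0]'

```text
clock: 11.4
position: [0.5543, -0.0012, 0.3466]
ee_rot: [0.0, 0.845, 0.534, 0.001]
contact_force: [0.2, -0.4, -1.0]
width: 0.0475
gripper_force: 43.0
```

Request:
carry_out --linear '[[0.0035,-0.07,0],[0.0035,-0.07,0],[0.0035,-0.07,0],[0.0035,-0.07,0],[0.0035,-0.07,0],[0.0035,-0.035,0],[0,0,0],[0,0,0]]' --angular '[[0,0,0.97],[0,0,0.97],[0,0,0.97],[0,0,0.97],[0,0,0.97],[0,0,0.97],[0,0,0],[0,0,0]]' --hand '[0,0,0,0,0,0,0,0]'

```text
clock: 12.07
position: [0.565, -0.193, 0.3461]
ee_rot: [0.0, 0.702, 0.712, 0.0]
contact_force: [0.8, 1.0, -2.1]
width: 0.0476
gripper_force: 42.9
```

Run:
```python
from lamps import *
s=manip.get_state(); print(s['position'],s['ee_rot'],s['clock'])
lamps('w4.png',s['position'][2]-.183)
```

```text
[ 0.56504397 -0.19303079  0.34606627] [4.18656856e-05 7.02042177e-01 7.12135303e-01 3.00491775e-04] 12.0667
(198, 200, 118, 104) [ 563.3 -174.9] [46.  45.8] long 0.9
```

View pics/w4.png

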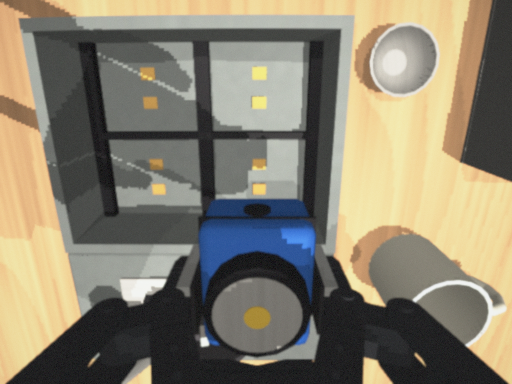

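Run:
```python
from h import *
c=cam('wrist'); s=manip.get_state(); x,y,z=s['position']
for b in (.183,.187):
  for dy in (.027,.030,.033):
    print(b,dy,[proj(c,(x,y+dy,z-b+h)).round(0).tolist() for h in (0,.04)], [proj(c,(x-.0238,y+dy,z-b+.04)).round(0)[0],proj(c,(x+.0238,y+dy,z-b+.04)).round(0)[0]],'bezel',proj(c,(x,y+dy-.03,z-b+.054)).round(0))
```

```text
0.183 0.027 [[261.0, 200.0], [262.0, 235.0]] [np.float64(200.0), np.float64(323.0)] bezel [260. 323.]
0.183 0.03 [[261.0, 194.0], [262.0, 227.0]] [np.float64(200.0), np.float64(324.0)] bezel [261. 316.]
0.183 0.033 [[261.0, 189.0], [262.0, 220.0]] [np.float64(199.0), np.float64(324.0)] bezel [261. 310.]
0.187 0.027 [[260.0, 197.0], [262.0, 230.0]] [np.float64(202.0), np.float64(321.0)] bezel [260. 316.]
0.187 0.03 [[261.0, 192.0], [262.0, 223.0]] [np.float64(201.0), np.float64(322.0)] bezel [261. 309.]
0.187 0.033 [[261.0, 186.0], [262.0, 216.0]] [np.float64(201.0), np.float64(322.0)] bezel [261. 303.]
```

Request:
carry_out --linear '[[0,0.002,-0.05],[0,0,-0.06],[0,0,-0.06],[0,0,-0.04],[0,0,-0.03],[0,0,-0.02],[0,0,-0.01],[0,0,0]]' --angular '[[0,0,0],[0,0,0],[0,0,0],[0,0,0],[0,0,0],[0,0,0],[0,0,0],[0,0,0]]' --hand '[0,0,0,0,0,0,0,0]'

```text
clock: 12.78
position: [0.5647, -0.1895, 0.2132]
ee_rot: [-0.0, 0.7, 0.714, 0.0]
contact_force: [-7.4, 2.0, 10.6]
width: 0.0476
gripper_force: 44.2
```

Request:
carry_out --linear '[[0,0,0.03],[0,-0.002,0],[-0.02,0,0],[0,0,0],[0,0,-0.015],[0,0,-0.015],[0,0,0]]' --angular '[[0,0,0],[0,0,0],[0,0,0],[0,0,0],[0,0,0],[0,0,0],[0,0,0]]' --hand '[0,0,0,0,0,0,0]'

```text
clock: 13.37
position: [0.555, -0.1921, 0.209]
ee_rot: [-0.001, 0.701, 0.713, -0.0]
contact_force: [-0.1, -0.2, -2.1]
width: 0.0472
gripper_force: 43.5
```

Request:
carry_out --linear '[[0,0,-0.005],[0,0,-0.003],[0,0,0],[0,0,0]]' --angular '[[0,0,0],[0,0,0],[0,0,0],[0,0,0]]' --hand '[0,0,0,0]'

```text
clock: 13.7
position: [0.5551, -0.1921, 0.2086]
ee_rot: [-0.0, 0.701, 0.713, -0.0]
contact_force: [-3.5, 2.4, 15.9]
width: 0.0473
gripper_force: 45.7
```

Request:
carry_out --linear '[[0,0,0.002],[0,0,0],[0,0,0.02],[0,0,0.05],[0,0,0.08],[0,0,0.08],[0,0,0.04],[0,0,0]]' --angular '[[0,0,0],[0,0,0],[0,0,0],[0,0,0],[0,0,0],[0,0,0],[0,0,0],[0,0,0]]' --hand '[0.65,0.65,0.65,0.65,0.7,0.8,0.8,0.8]'

```text
clock: 14.37
position: [0.557, -0.1929, 0.3488]
ee_rot: [0.006, 0.701, 0.713, 0.002]
contact_force: [0.4, -0.0, 0.0]
width: 0.0685
gripper_force: 0.0
```

Run:
```python
from h import *
s=manip.get_state(); print(s['position'],s['ee_rot'],s['clock'])
w,_=snap('wrist'); t,_=snap('side')
T=cv2.resize(t[190:310,205:325],None,fx=3.2,fy=3.2,interpolation=cv2.INTER_CUBIC)
cv2.imwrite('pics/p5.png',np.hstack([cv2.resize(w,(416,312))[:, :], cv2.resize(T,(312,312))])[:,:,::-1])
```

```text
[ 0.55695036 -0.19291049  0.34882985] [0.00551303 0.70088199 0.71325342 0.00189683] 14.3667
```

View pics/p5.png

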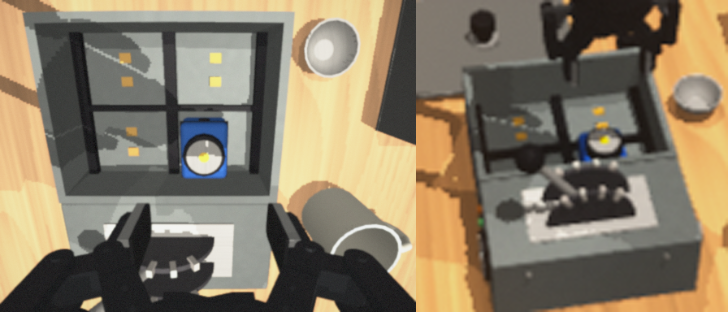

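Lamp 1 stands flat in bay3 (its lens at (204,157) in the left picture). Next is the near-right one.

Request:
carry_out --linear '[[-0.019,0.04,0],[-0.019,0.07,0],[-0.019,0.07,0],[-0.019,0.07,0],[-0.019,0.07,0],[-0.019,0.07,0],[-0.019,0.07,0],[-0.019,0.07,0]]' --angular '[[0,0,-1],[0,0,-1],[0,0,-1],[0,0,-1],[0,0,-1],[0,0,-1],[0,0,-1],[0,0,-1]]' --hand '[0.8,0.8,0.8,0.8,0.8,0.8,0.8,0.8]'

```text
clock: 15.13
position: [0.4779, 0.0742, 0.3408]
ee_rot: [-0.001, 0.891, 0.455, -0.002]
contact_force: [1.0, 0.5, -0.3]
width: 0.0682
gripper_force: 0.0
```

Request:
carry_out --linear '[[-0.019,0.08,0],[-0.019,0.08,0],[-0.019,0.08,0],[-0.019,0.08,0],[-0.017,0.04,0],[0,0.013,0],[0,0,0],[0,0,0]]' --angular '[[0,0,-1],[0,0,-1],[0,0,-1],[0,0,-1],[0,0,-1],[0,0,0],[0,0,0],[0,0,0]]' --hand '[0.8,0.8,0.8,0.8,0.8,0.8,0.8,0.8]'

```text
clock: 15.8
position: [0.4328, 0.2588, 0.3415]
ee_rot: [0.001, 0.962, 0.272, -0.001]
contact_force: [-0.3, -1.0, -0.4]
width: 0.0687
gripper_force: 0.0
```

Run:
```python
from lamps import *
s=manip.get_state(); print(s['position'],s['ee_rot'],s['clock'])
lamps('w6.png')
im,t=snap('top','t6.png'); hsv=cv2.cvtColor(im,cv2.COLOR_RGB2HSV)
m=cv2.inRange(hsv,(100,110,40),(130,255,255)); m[:165]=0; m[245:]=0; m[:,:120]=0;m[:,210:]=0
m=cv2.morphologyEx(m,cv2.MORPH_CLOSE,np.ones((5,5)))
for k in cv2.findContours(m,cv2.RETR_EXTERNAL,cv2.CHAIN_APPROX_NONE)[0]:
    if cv2.contourArea(k)>50:print('top',onz(t,*cv2.minAreaRect(k)[0],.04),cv2.contourArea(k))
```

```text
[0.43284153 0.25879689 0.34150253] [ 7.40769972e-04  9.62390923e-01  2.71664736e-01 -1.19760405e-03] 15.8
(229, 142, 57, 73) [435.4 260.1] [64.9 48.3] long 32.3
(118, 103, 77, 84) [415.9 348.8] [64.7 51.9] long 9.8
(146, 0, 97, 67) [518.8 366. ] [53.2 60.9] long -19.9
top [0.39759518 0.34405824 0.04      ] 64.0
```

Request:
carry_out --linear '[[0.003,0,-0.05],[0,0,-0.08],[0,0,-0.08],[0,0,-0.06],[0,0,-0.03],[0,0,-0.01],[0,0,0],[0,0,0]]' --angular '[[0,0,0],[0,0,0],[0,0,0],[0,0,0],[0,0,0],[0,0,0],[0,0,0],[0,0,0]]' --hand '[0.8,0.8,0.8,0.8,0.8,0.8,0.8,0.8]'

```text
clock: 16.57
position: [0.4353, 0.2587, 0.1883]
ee_rot: [0.0, 0.963, 0.27, 0.001]
contact_force: [0.2, 0.4, 0.1]
width: 0.0683
gripper_force: 0.0
```

Request:
carry_out --linear '[[0,0,0],[0,0,0],[0,0,0],[0,0,0.04],[0,0,0.08],[0,0,0.08],[0,0,0.08],[0,0,0.04]]' --angular '[[0,0,0],[0,0,0],[0,0,0],[0,0,0],[0,0,0],[0,0,0],[0,0,0],[0,0,0]]' --hand '[0,0,0,0,0,0,0,0]'

```text
clock: 17.23
position: [0.4348, 0.2597, 0.3529]
ee_rot: [-0.0, 0.963, 0.271, 0.004]
contact_force: [2.0, -0.2, -2.5]
width: 0.0473
gripper_force: 42.6
```

Request:
carry_out --linear '[[0.007,-0.04,0],[0.007,-0.07,0],[0.007,-0.075,0],[0.007,-0.075,0],[0.007,-0.075,0],[0.007,-0.075,0],[0.007,-0.075,0],[0.007,-0.075,0]]' --angular '[[0,0,1],[0,0,1],[0,0,1],[0,0,1],[0,0,1],[0,0,1],[0,0,1],[0,0,1]]' --hand '[0,0,0,0,0,0,0,0]'

```text
clock: 17.9
position: [0.4617, -0.0222, 0.348]
ee_rot: [0.0, 0.827, 0.562, 0.0]
contact_force: [0.9, -0.0, -2.6]
width: 0.0473
gripper_force: 42.4
```

Request:
carry_out --linear '[[0.007,-0.075,0],[0.007,-0.075,0],[0.007,-0.075,0],[0.007,-0.075,0],[0.005,-0.045,0],[0,0,0],[0,0,-0.05],[0,0,-0.05]]' --angular '[[0,0,1],[0,0,1],[0,0,1],[0,0,1],[0,0,1],[0,0,0],[0,0,0],[0,0,0]]' --hand '[0,0,0,0,0,0,0,0]'

```text
clock: 18.57
position: [0.4791, -0.1936, 0.2986]
ee_rot: [0.002, 0.702, 0.713, 0.001]
contact_force: [0.4, 0.8, -3.0]
width: 0.0473
gripper_force: 42.6
```

Request:
carry_out --linear '[[0,0,-0.05],[0,0,-0.05],[0,0,-0.04],[0,0,-0.02],[0,0,-0.01],[0,0,0],[0,0,0]]' --angular '[[0,0,0],[0,0,0],[0,0,0],[0,0,0],[0,0,0],[0,0,0],[0,0,0]]' --hand '[0,0,0,0,0,0,0]'

```text
clock: 19.15
position: [0.4793, -0.1932, 0.2135]
ee_rot: [0.001, 0.701, 0.713, 0.0]
contact_force: [0.6, -0.8, -2.3]
width: 0.0473
gripper_force: 42.4
```

Request:
carry_out --linear '[[0,0,-0.004],[0,0,-0.003],[0,0,0],[0,0,0]]' --angular '[[0,0,0],[0,0,0],[0,0,0],[0,0,0]]' --hand '[0,0,0,0]'

```text
clock: 19.48
position: [0.4795, -0.1935, 0.2105]
ee_rot: [0.001, 0.701, 0.713, 0.0]
contact_force: [-0.5, -0.5, 4.2]
width: 0.0473
gripper_force: 43.2
```

Request:
carry_out --linear '[[0,0,0.002],[0,0,0],[0,0,0.02],[0,0,0.05],[0,0,0.08],[0,0,0.08],[0,0,0.04],[0,0,0]]' --angular '[[0,0,0],[0,0,0],[0,0,0],[0,0,0],[0,0,0],[0,0,0],[0,0,0],[0,0,0]]' --hand '[0.65,0.65,0.65,0.65,0.7,0.8,0.8,0.8]'

```text
clock: 20.15
position: [0.4798, -0.1938, 0.351]
ee_rot: [0.005, 0.701, 0.713, 0.001]
contact_force: [1.1, -0.5, 0.0]
width: 0.0684
gripper_force: 0.0
```

Run:
```python
from lamps import *
s=manip.get_state(); print(s['position'],s['ee_rot'],s['clock'])
lamps('w7.png',.024)
im,t=snap('top','t7.png'); hsv=cv2.cvtColor(im,cv2.COLOR_RGB2HSV)
m=cv2.inRange(hsv,(100,110,40),(130,255,255)); m[:165]=0; m[245:]=0; m[:,:120]=0;m[:,210:]=0
m=cv2.morphologyEx(m,cv2.MORPH_CLOSE,np.ones((5,5)))
for k in cv2.findContours(m,cv2.RETR_EXTERNAL,cv2.CHAIN_APPROX_NONE)[0]:
    if cv2.contourArea(k)>50:
        W=np.array([onz(t,*p[0],.043)[:2] for p in k],np.float32)*1000
        print('top',cv2.minAreaRect(W),cv2.contourArea(k))
```

```text
[ 0.47981951 -0.19380213  0.35099877] [0.00503966 0.70088451 0.71325595 0.00121044] 20.15
(225, 147, 57, 74) [ 478.3 -192.2] [46.9 63.6] long -89.0
(308, 145, 65, 74) [ 550.  -189.3] [51.9 63.7] long -88.9
top ((413.3233337402344, 348.077392578125), (61.268070220947266, 52.239166259765625), 11.083366394042969) 102.5
top ((520.3680419921875, 367.0428771972656), (50.103370666503906, 61.85569381713867), 70.20873260498047) 94.5
```

View pics/w7.png

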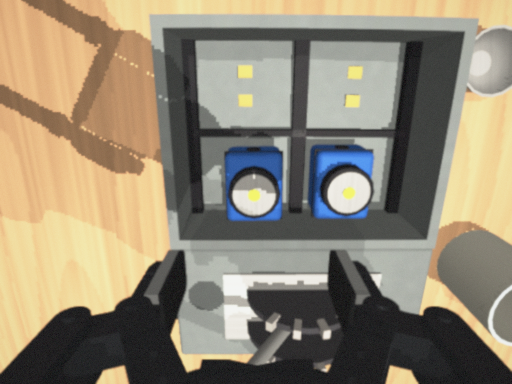

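Both lamps stand flat in bay1 and bay3 ((254,190) and (345,187)); the mat's other two are unmoved. On to the far-left one.

Request:
carry_out --linear '[[0.005,0.05,0],[0.005,0.075,0],[0.005,0.078,0],[0.005,0.078,0],[0.005,0.078,0],[0.005,0.078,0],[0.005,0.078,0],[0.005,0.078,0]]' --angular '[[0,0,1],[0,0,1],[0,0,1],[0,0,1],[0,0,1],[0,0,1],[0,0,1],[0,0,1]]' --hand '[0.8,0.8,0.8,0.8,0.8,0.8,0.8,0.8]'

```text
clock: 20.92
position: [0.4976, 0.105, 0.3431]
ee_rot: [-0.002, 0.439, 0.898, -0.001]
contact_force: [1.2, -0.5, 0.8]
width: 0.0682
gripper_force: 0.0
```

Request:
carry_out --linear '[[0.006,0.078,0],[0.006,0.078,0],[0.006,0.078,0],[0.006,0.078,0],[0.006,0.078,0],[0.006,0.078,0],[0.003,0.06,0],[0,0,0]]' --angular '[[0,0,1],[0,0,1],[0,0,1],[0,0,1],[0,0,1],[0,0,1],[0,0,1],[0,0,0]]' --hand '[0.8,0.8,0.8,0.8,0.8,0.8,0.8,0.8]'

```text
clock: 21.58
position: [0.5176, 0.3723, 0.3422]
ee_rot: [-0.002, 0.173, 0.985, 0.0]
contact_force: [-0.0, -0.2, 0.8]
width: 0.0685
gripper_force: 0.0
```

Run:
```python
from lamps import *
s=manip.get_state(); print(s['position'],s['ee_rot'],s['clock'])
lamps('w8.png')
```

```text
[0.51763712 0.37225551 0.34223253] [-1.89105924e-03  1.72505397e-01  9.85006649e-01  4.61311768e-04] 21.5833
(227, 150, 56, 72) [515.9 369.8] [48.  64.8] long -19.9
(145, 27, 88, 96) [412.6 352.5] [60. 50.] long 9.5
```

Request:
carry_out --linear '[[0,-0.007,-0.05],[0,0,-0.08],[0,0,-0.08],[0,0,-0.06],[0,0,-0.03],[0,0,-0.01],[0,0,0],[0,0,0]]' --angular '[[0,0,0],[0,0,0],[0,0,0],[0,0,0],[0,0,0],[0,0,0],[0,0,0],[0,0,0]]' --hand '[0.8,0.8,0.8,0.8,0.8,0.8,0.8,0.8]'

```text
clock: 22.3
position: [0.5185, 0.3631, 0.1903]
ee_rot: [-0.0, 0.176, 0.984, -0.0]
contact_force: [0.0, -0.4, 0.2]
width: 0.0686
gripper_force: 0.0
```

Request:
carry_out --linear '[[0,0,0],[0,0,0],[0,0,0],[0,0,0.04],[0,0,0.08],[0,0,0.08],[0,0,0.08],[0,0,0.04]]' --angular '[[0,0,0],[0,0,0],[0,0,0],[0,0,0],[0,0,0],[0,0,0],[0,0,0],[0,0,0]]' --hand '[0,0,0,0,0,0,0,0]'

```text
clock: 22.97
position: [0.5188, 0.3641, 0.3562]
ee_rot: [0.003, 0.176, 0.984, 0.003]
contact_force: [0.5, -0.3, -1.8]
width: 0.0476
gripper_force: 43.1
```

Request:
carry_out --linear '[[0.005,-0.04,0],[0.005,-0.067,0],[0.005,-0.067,0],[0.005,-0.067,0],[0.005,-0.067,0],[0.005,-0.067,0],[0.005,-0.067,0],[0.005,-0.067,0]]' --angular '[[0,0,-1],[0,0,-1],[0,0,-1],[0,0,-1],[0,0,-1],[0,0,-1],[0,0,-1],[0,0,-1]]' --hand '[0,0,0,0,0,0,0,0]'

```text
clock: 23.63
position: [0.5377, 0.1078, 0.3507]
ee_rot: [0.0, 0.478, 0.878, 0.0]
contact_force: [0.8, -0.1, -0.9]
width: 0.0471
gripper_force: 42.9
```

Request:
carry_out --linear '[[0.005,-0.067,0],[0.005,-0.067,0],[0.005,-0.067,0],[0.005,-0.067,0],[0.005,-0.067,0],[0.005,-0.067,0],[0,-0.045,0],[0,0,0]]' --angular '[[0,0,-1],[0,0,-1],[0,0,-1],[0,0,-1],[0,0,-1],[0,0,-1],[0,0,-1],[0,0,0]]' --hand '[0,0,0,0,0,0,0,0]'

```text
clock: 24.3
position: [0.5533, -0.1184, 0.3505]
ee_rot: [0.001, 0.703, 0.711, -0.001]
contact_force: [0.3, 0.5, -1.3]
width: 0.0471
gripper_force: 43.0
```

Request:
carry_out --linear '[[0,0,-0.05],[0,0,-0.06],[0,0,-0.06],[0,0,-0.04],[0,0,-0.02],[0,0,-0.01],[0,0,0],[0,0,0]]' --angular '[[0,0,0],[0,0,0],[0,0,0],[0,0,0],[0,0,0],[0,0,0],[0,0,0],[0,0,0]]' --hand '[0,0,0,0,0,0,0,0]'

```text
clock: 24.97
position: [0.554, -0.1141, 0.2313]
ee_rot: [0.001, 0.701, 0.713, 0.001]
contact_force: [-0.9, 0.3, -0.8]
width: 0.0472
gripper_force: 42.9
```

Request:
carry_out --linear '[[0,0,-0.015],[0,0,-0.012],[0,0,-0.006],[0,0,-0.004],[0,0,0],[0,0,0]]' --angular '[[0,0,0],[0,0,0],[0,0,0],[0,0,0],[0,0,0],[0,0,0]]' --hand '[0,0,0,0,0,0]'

```text
clock: 25.47
position: [0.5532, -0.1141, 0.2132]
ee_rot: [0.0, 0.701, 0.713, 0.0]
contact_force: [-3.4, 1.2, 9.1]
width: 0.0473
gripper_force: 44.3
```

Request:
carry_out --linear '[[0,0,0.002],[0,0,0],[0,0,0.02],[0,0,0.05],[0,0,0.08],[0,0,0.08],[0,0,0.04],[0,0,0]]' --angular '[[0,0,0],[0,0,0],[0,0,0],[0,0,0],[0,0,0],[0,0,0],[0,0,0],[0,0,0]]' --hand '[0.65,0.65,0.65,0.65,0.7,0.8,0.8,0.8]'

```text
clock: 26.13
position: [0.5549, -0.1147, 0.3541]
ee_rot: [0.005, 0.701, 0.713, 0.003]
contact_force: [0.8, 0.4, -0.1]
width: 0.0684
gripper_force: 0.0
```

Run:
```python
from lamps import *
s=manip.get_state(); print(s['position'],s['ee_rot'],s['clock'])
lamps('w9.png',.024)
im,t=snap('top','t9.png'); hsv=cv2.cvtColor(im,cv2.COLOR_RGB2HSV)
m=cv2.inRange(hsv,(100,110,40),(130,255,255)); m[:165]=0; m[245:]=0; m[:,:120]=0;m[:,210:]=0
m=cv2.morphologyEx(m,cv2.MORPH_CLOSE,np.ones((5,5)))
for k in cv2.findContours(m,cv2.RETR_EXTERNAL,cv2.CHAIN_APPROX_NONE)[0]:
    if cv2.contourArea(k)>50:
        W=np.array([onz(t,*p[0],.043)[:2] for p in k],np.float32)*1000
        print('top',cv2.minAreaRect(W),cv2.contourArea(k))
```

```text
[ 0.55494552 -0.1146863   0.35408526] [0.00548018 0.7008943  0.71323897 0.00270737] 26.1333
(144, 225, 59, 70) [ 481.8 -187.4] [51.3 72.1] long -88.7
(226, 223, 52, 71) [ 552.9 -184.5] [47.3 72.6] long -87.8
(222, 149, 58, 68) [ 551.9 -112.5] [48.5 58.9] long -89.2
top ((413.0511169433594, 348.3243408203125), (61.50724411010742, 51.162906646728516), 9.785605430603027) 101.0
```

Request:
carry_out --linear '[[-0.0157,0.04,0],[-0.0157,0.052,0],[-0.0157,0.052,0],[-0.0157,0.052,0],[-0.0157,0.052,0],[-0.0157,0.052,0],[-0.0157,0.052,0],[-0.0157,0.052,0]]' --angular '[[0,0,-0.98],[0,0,-0.98],[0,0,-0.98],[0,0,-0.98],[0,0,-0.98],[0,0,-0.98],[0,0,-0.98],[0,0,-0.98]]' --hand '[0.8,0.8,0.8,0.8,0.8,0.8,0.8,0.8]'

```text
clock: 26.9
position: [0.4894, 0.0889, 0.3458]
ee_rot: [-0.001, 0.888, 0.46, -0.002]
contact_force: [0.0, 0.0, -0.2]
width: 0.0682
gripper_force: 0.0
```

Request:
carry_out --linear '[[-0.0157,0.052,0],[-0.0157,0.052,0],[-0.0157,0.052,0],[-0.0157,0.052,0],[-0.0157,0.052,0],[-0.0157,0.052,0],[-0.0157,0.052,0],[-0.0157,0.052,0]]' --angular '[[0,0,-0.98],[0,0,-0.98],[0,0,-0.98],[0,0,-0.98],[0,0,-0.98],[0,0,-0.98],[0,0,-0.98],[0,0,-0.98]]' --hand '[0.8,0.8,0.8,0.8,0.8,0.8,0.8,0.8]'

```text
clock: 27.57
position: [0.4266, 0.2967, 0.3458]
ee_rot: [0.001, 0.986, 0.164, -0.002]
contact_force: [-0.1, -0.4, 0.3]
width: 0.0685
gripper_force: 0.0
```

Request:
carry_out --linear '[[-0.0157,0.052,0],[-0.0157,0.052,0],[0,0.003,0],[0,0,0],[0,0,0]]' --angular '[[0,0,-0.98],[0,0,-0.98],[0,0,0],[0,0,0],[0,0,0]]' --hand '[0.8,0.8,0.8,0.8,0.8]'

```text
clock: 27.98
position: [0.4117, 0.3488, 0.3463]
ee_rot: [0.001, 0.996, 0.089, -0.001]
contact_force: [-0.5, 0.2, -0.0]
width: 0.0682
gripper_force: 0.0
```

Run:
```python
from lamps import *
s=manip.get_state(); print(s['position'],s['ee_rot'],s['clock'])
lamps('w10.png')
```

```text
[0.4117448  0.34880562 0.34627305] [ 0.00118208  0.99602096  0.0891019  -0.00130442] 27.9833
(226, 140, 56, 72) [414.9 351.4] [64.6 48.3] long 10.2
```

Request:
carry_out --linear '[[0.004,0.002,-0.05],[0,0,-0.08],[0,0,-0.08],[0,0,-0.06],[0,0,-0.03],[0,0,-0.016],[0,0,0],[0,0,0]]' --angular '[[0,0,0],[0,0,0],[0,0,0],[0,0,0],[0,0,0],[0,0,0],[0,0,0],[0,0,0]]' --hand '[0.8,0.8,0.8,0.8,0.8,0.8,0.8,0.8]'

```text
clock: 28.7
position: [0.4147, 0.3498, 0.1901]
ee_rot: [-0.0, 0.996, 0.088, 0.0]
contact_force: [0.4, 0.3, 0.3]
width: 0.0688
gripper_force: 0.0
```

Request:
carry_out --linear '[[0,0,0],[0,0,0],[0,0,0],[0,0,0.04],[0,0,0.08],[0,0,0.08],[0,0,0.08],[0,0,0.04]]' --angular '[[0,0,0],[0,0,0],[0,0,0],[0,0,0],[0,0,0],[0,0,0],[0,0,0],[0,0,0]]' --hand '[0,0,0,0,0,0,0,0]'

```text
clock: 29.37
position: [0.4145, 0.3508, 0.3552]
ee_rot: [-0.002, 0.996, 0.089, 0.004]
contact_force: [2.1, -0.5, -1.5]
width: 0.0473
gripper_force: 42.6
```

Request:
carry_out --linear '[[0.0072,-0.04,0],[0.0072,-0.0523,0],[0.0072,-0.0523,0],[0.0072,-0.0523,0],[0.0072,-0.0523,0],[0.0072,-0.0523,0],[0.0072,-0.0523,0],[0.0072,-0.0523,0]]' --angular '[[0,0,0.98],[0,0,0.98],[0,0,0.98],[0,0,0.98],[0,0,0.98],[0,0,0.98],[0,0,0.98],[0,0,0.98]]' --hand '[0,0,0,0,0,0,0,0]'

```text
clock: 30.03
position: [0.4423, 0.146, 0.35]
ee_rot: [0.0, 0.919, 0.393, 0.0]
contact_force: [0.6, -0.0, -2.3]
width: 0.0475
gripper_force: 42.5
```

Request:
carry_out --linear '[[0.0072,-0.0523,0],[0.0072,-0.0523,0],[0.0072,-0.0523,0],[0.0072,-0.0523,0],[0.0072,-0.0523,0],[0.0072,-0.0523,0],[0.0072,-0.0523,0],[0.0072,-0.0523,0]]' --angular '[[0,0,0.98],[0,0,0.98],[0,0,0.98],[0,0,0.98],[0,0,0.98],[0,0,0.98],[0,0,0.98],[0,0,0.98]]' --hand '[0,0,0,0,0,0,0,0]'

```text
clock: 30.7
position: [0.4712, -0.0631, 0.3501]
ee_rot: [0.0, 0.753, 0.658, 0.0]
contact_force: [0.8, -0.7, -2.4]
width: 0.047
gripper_force: 42.5
```

Request:
carry_out --linear '[[0.0072,-0.0523,0],[0.0072,-0.0523,0],[0,0,0],[0,0,-0.04],[0,0,-0.05],[0,0,-0.05],[0,0,-0.03],[0,0,0]]' --angular '[[0,0,0.98],[0,0,0.95],[0,0,0],[0,0,0],[0,0,0],[0,0,0],[0,0,0],[0,0,0]]' --hand '[0,0,0,0,0,0,0,0]'

```text
clock: 31.37
position: [0.477, -0.1132, 0.2619]
ee_rot: [-0.003, 0.702, 0.712, -0.001]
contact_force: [-1.5, 0.5, -3.2]
width: 0.0475
gripper_force: 42.4
```

Request:
carry_out --linear '[[0,-0.001,-0.04],[0,0,-0.035],[0,0,-0.018],[0,0,-0.005],[0,0,0],[0,0,0]]' --angular '[[0,0,0],[0,0,0],[0,0,0],[0,0,0],[0,0,0],[0,0,0]]' --hand '[0,0,0,0,0,0]'

```text
clock: 31.87
position: [0.4794, -0.1148, 0.2167]
ee_rot: [0.001, 0.702, 0.712, 0.0]
contact_force: [-0.7, -0.3, -1.0]
width: 0.0474
gripper_force: 42.4
```

Request:
carry_out --linear '[[0,0,-0.005],[0,0,-0.004],[0,0,0],[0,0,0]]' --angular '[[0,0,0],[0,0,0],[0,0,0],[0,0,0]]' --hand '[0,0,0,0]'

```text
clock: 32.2
position: [0.4794, -0.115, 0.2125]
ee_rot: [0.001, 0.702, 0.712, 0.001]
contact_force: [-0.6, 0.0, 4.6]
width: 0.0475
gripper_force: 43.3
```

Floor contact. Release, lift and look.

Request:
carry_out --linear '[[0,0,0.001],[0,0,0],[0,0,0.02],[0,0,0.05],[0,0,0.08],[0,0,0.08],[0,0,0.04],[0,0,0]]' --angular '[[0,0,0],[0,0,0],[0,0,0],[0,0,0],[0,0,0],[0,0,0],[0,0,0],[0,0,0]]' --hand '[0.65,0.65,0.65,0.65,0.7,0.8,0.8,0.8]'

```text
clock: 32.87
position: [0.4804, -0.1153, 0.3519]
ee_rot: [0.005, 0.702, 0.712, 0.002]
contact_force: [0.5, 0.5, 0.2]
width: 0.0681
gripper_force: 0.0
```

Run:
```python
from lamps import *
s=manip.get_state(); print(s['position'],s['ee_rot'],s['clock'])
lamps('w11.png',.024)
a=cv2.imread('pics/w11.png'); t,tc=snap('top'); 
b=cv2.resize(t[120:260,120:370],None,fx=1.8,fy=1.8)[:,:,::-1]
cv2.imwrite('pics/p11.png',np.hstack([cv2.resize(a,(336,252)),b[:252]]))
hsv=cv2.cvtColor(t,cv2.COLOR_RGB2HSV)
k=cv2.inRange(hsv,(0,0,0),(180,255,60)); k[:185]=0;k[235:]=0;k[:,222:]*=1;k[:,:222]=0;k[:,252:]=0
print('knob px',cv2.moments(k)['m10']/max(1,cv2.moments(k)['m00']),cv2.moments(k)['m01']/max(1,cv2.moments(k)['m00']))
```

```text
[ 0.48041618 -0.11533604  0.35193649] [0.0052682  0.70174959 0.7124007  0.00223607] 32.8667
(226, 229, 52, 71) [ 478.1 -190.3] [47.2 73.2] long -87.9
(302, 224, 58, 71) [ 549.8 -184.9] [51.2 72.6] long -89.5
(305, 150, 64, 68) [ 548.8 -112.6] [52.  59.1] long -88.8
(224, 149, 58, 71) [ 478.9 -114.1] [48.2 61.1] long -89.6
knob px 236.5 211.13793103448276
```

View pics/p11.png

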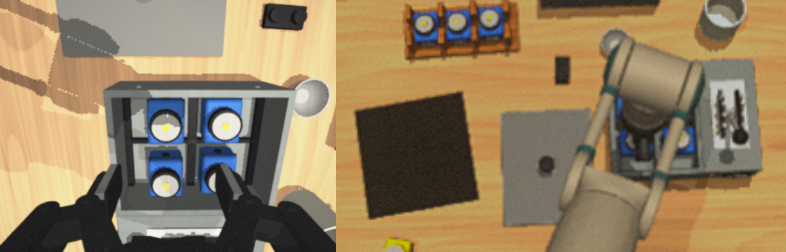

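All four lamps stand upright in their bays and the mat is empty; the cover lies where I left it. Now fetch the cover.

Request:
carry_out --linear '[[-0.0145,0.05,0],[-0.0145,0.07,0],[-0.0145,0.077,0],[-0.0145,0.077,0],[-0.0145,0.062,0],[0,0,0],[0,0,-0.05],[0,0,-0.07]]' --angular '[[0,0,0],[0,0,0],[0,0,0],[0,0,0],[0,0,0],[0,0,0],[0,0,0],[0,0,0]]' --hand '[0.8,0.8,0.8,0.8,0.8,0.8,0.8,0.8]'

```text
clock: 33.63
position: [0.4434, 0.0537, 0.287]
ee_rot: [0.002, 0.701, 0.713, 0.002]
contact_force: [0.9, -0.0, -0.4]
width: 0.0683
gripper_force: 0.0
```

Request:
carry_out --linear '[[0,0,-0.07],[0,0,-0.06],[0,0,-0.03],[0,0,-0.015],[0,0,0],[0,0,0]]' --angular '[[0,0,0],[0,0,0],[0,0,0],[0,0,0],[0,0,0],[0,0,0]]' --hand '[0.8,0.8,0.8,0.8,0.8,0.8]'

```text
clock: 34.13
position: [0.4426, 0.0529, 0.1987]
ee_rot: [-0.0, 0.702, 0.712, -0.0]
contact_force: [-0.3, 0.3, 0.5]
width: 0.068
gripper_force: 0.0
```

Request:
carry_out --linear '[[0,0,0],[0,0,0],[0,0,0],[0,0,0],[0,0,0.02],[0,0,0.06],[0,0,0.08],[0,0,0.08]]' --angular '[[0,0,0],[0,0,0],[0,0,0],[0,0,0],[0,0,0],[0,0,0],[0,0,0],[0,0,0]]' --hand '[0,0,0,0,0,0,0,0]' --force 60

```text
clock: 34.8
position: [0.4416, 0.0533, 0.3202]
ee_rot: [-0.001, 0.702, 0.712, -0.001]
contact_force: [1.7, -0.2, -2.8]
width: 0.0304
gripper_force: 59.9
```

Request:
carry_out --linear '[[0,0,0.04],[0.01,-0.03,0],[0.02,-0.06,0],[0.02,-0.07,0],[0.03,-0.07,0],[0.03,-0.07,0],[0.02,-0.07,0],[0.02,-0.044,0]]' --angular '[[0,0,0],[0,0,0],[0,0,0],[0,0,0],[0,0,0],[0,0,0],[0,0,0],[0,0,0]]' --hand '[0,0,0,0,0,0,0,0]'

```text
clock: 35.47
position: [0.5179, -0.1569, 0.3395]
ee_rot: [0.001, 0.702, 0.712, -0.0]
contact_force: [0.9, 0.0, -2.7]
width: 0.0303
gripper_force: 60.2
```

Request:
carry_out --linear '[[0,0,0],[0,0,-0.02],[0,0,-0.02],[0,0,0],[0,0,0]]' --angular '[[0,0,0],[0,0,0],[0,0,0],[0,0,0],[0,0,0]]' --hand '[0,0,0,0,0]'

```text
clock: 35.88
position: [0.5166, -0.1523, 0.3179]
ee_rot: [-0.002, 0.701, 0.713, -0.0]
contact_force: [-0.4, -1.0, -1.5]
width: 0.0304
gripper_force: 60.1
```

Run:
```python
from h import *
im,c=snap('wrist'); s,_=snap('side'); S=cv2.resize(s[180:320,195:335],(300,300),interpolation=cv2.INTER_CUBIC)
st=manip.get_state(); print(st['position'],st['ee_rot'])
cv2.imwrite('pics/p12.png',np.hstack([cv2.resize(im,(400,300)),S])[:,:,::-1])
```

```text
[ 0.51736157 -0.15274689  0.31914417] [-1.82954916e-04  7.01293208e-01  7.12872922e-01  1.26665581e-05]
```

View pics/p12.png

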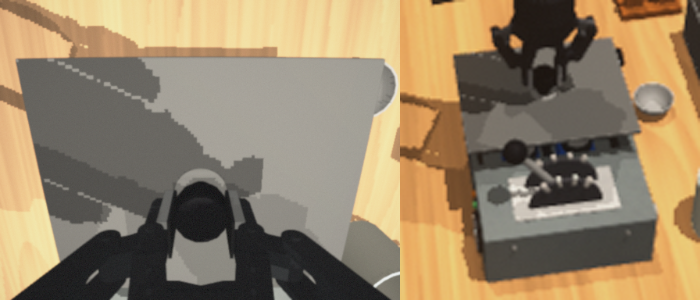

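The cover hangs level above the well, lever still off. Lowering.

Request:
carry_out --linear '[[0,-0.002,-0.02],[0,0,-0.025],[0,0,-0.015],[0,0,-0.006],[0,0,-0.004],[0,0,0],[0,0,0]]' --angular '[[0,0,0],[0,0,0],[0,0,0],[0,0,0],[0,0,0],[0,0,0],[0,0,0]]' --hand '[0,0,0,0,0,0,0]'

```text
clock: 36.57
position: [0.5179, -0.1548, 0.2845]
ee_rot: [0.0, 0.702, 0.712, 0.0]
contact_force: [-0.6, 0.0, -2.2]
width: 0.0302
gripper_force: 60.1
```

Request:
carry_out --linear '[[0,0,-0.004],[0,0,-0.004],[0,0,-0.002],[0,0,0],[0,0,0]]' --angular '[[0,0,0],[0,0,0],[0,0,0],[0,0,0],[0,0,0]]' --hand '[0,0,0,0,0]'

```text
clock: 36.98
position: [0.5178, -0.1549, 0.2826]
ee_rot: [0.002, 0.702, 0.712, 0.001]
contact_force: [-4.3, 1.5, 14.9]
width: 0.0298
gripper_force: 61.9
```

Request:
carry_out --linear '[[0,0,0.003],[0,0,0],[0,0,0],[0,0,0.03],[0,0,0.08],[0,0,0.08],[0,0,0.05],[0,0,0]]' --angular '[[0,0,0],[0,0,0],[0,0,0],[0,0,0],[0,0,0],[0,0,0],[0,0,0],[0,0,0]]' --hand '[0.6,0.8,0.8,0.8,0.8,0.8,0.8,0.8]'

```text
clock: 37.65
position: [0.5192, -0.1554, 0.4067]
ee_rot: [0.006, 0.702, 0.712, 0.002]
contact_force: [1.2, -0.5, -0.7]
width: 0.0682
gripper_force: 0.0
```

Run:
```python
from h import *
im,c=snap('wrist'); st=manip.get_state(); print(st['position'],st['ee_rot'],st['clock'])
s,_=snap('side'); S=cv2.resize(s[190:310,205:325],(400,400),interpolation=cv2.INTER_CUBIC)
cv2.imwrite('pics/p13.png',np.hstack([im[:384,:392],S[:384]])[:,:,::-1])
```

```text
[ 0.51844135 -0.15513252  0.40374271] [0.00339234 0.70177801 0.71238645 0.00128873] 37.7
```

View pics/p13.png

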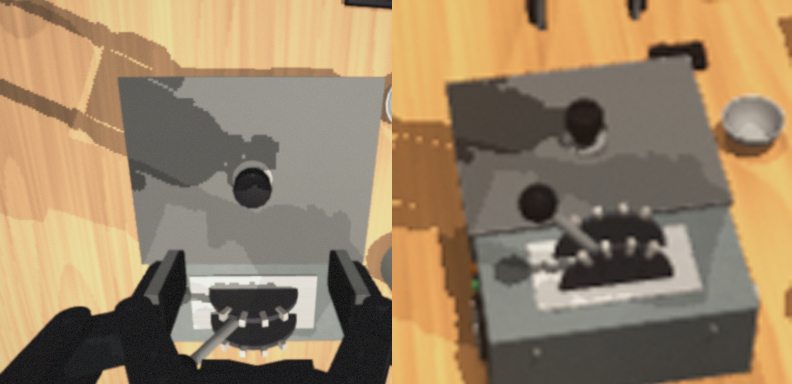

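The cover sits flush on the rim (knob at (252,187), plate edges square with the case), lever at off. Now the lever, with shut fingers from its near side.

Request:
carry_out --linear '[[-0.03,-0.0345,0],[-0.03,-0.0345,0],[-0.03,-0.0345,0],[-0.03,-0.0345,0],[-0.03,-0.0345,0],[-0.03,-0.0345,0],[-0.03,-0.0345,0],[-0.03,-0.0345,0]]' --angular '[[0,0,-0.98],[0,0,-0.98],[0,0,-0.98],[0,0,-0.98],[0,0,-0.98],[0,0,-0.98],[0,0,-0.98],[0,0,-0.98]]' --hand '[0,0,0,0,0,0,0,0]' --force 40

```text
clock: 38.42
position: [0.3964, -0.2932, 0.3984]
ee_rot: [-0.002, 0.888, 0.459, -0.001]
contact_force: [-0.5, 0.9, 0.1]
width: 0.0002
gripper_force: 0.0
```

Request:
carry_out --linear '[[0,0,0],[0,0,0],[0,0,0],[0,0,0],[0,0,0],[0,0,0],[0,0,0],[0,0,0]]' --angular '[[0,0,-0.98],[0,0,-0.98],[0,0,-0.98],[0,0,-0.98],[0,0,-0.98],[0,0,-0.98],[0,0,-0.98],[0,0,-0.98]]' --hand '[0,0,0,0,0,0,0,0]'

```text
clock: 39.08
position: [0.3972, -0.2925, 0.3983]
ee_rot: [-0.002, 0.987, 0.163, -0.001]
contact_force: [0.3, 0.7, 0.6]
width: 0.0001
gripper_force: 0.0
```

Request:
carry_out --linear '[[0,0,0],[0,0,0],[0,0,0],[0,0,0],[0,0,-0.06],[0,0,-0.05],[0,0,0],[0,0,0]]' --angular '[[0,0,-0.98],[0,0,-0.98],[0,0,-0.98],[0,0,-0.98],[0,0,0],[0,0,0],[0,0,0],[0,0,0]]' --hand '[0,0,0,0,0,0,0,0]'

```text
clock: 39.75
position: [0.397, -0.2922, 0.3433]
ee_rot: [-0.002, 1.0, 0.009, -0.002]
contact_force: [0.1, -0.0, 0.7]
width: 0.0002
gripper_force: 0.0
```

Request:
carry_out --linear '[[0.04,0,0],[0.04,0,0],[0.04,0,0],[0.035,0,0],[0.03,0,0],[0.02,0,0],[0.015,0,0],[0.008,0,0]]' --angular '[[0,0,0],[0,0,0],[0,0,0],[0,0,0],[0,0,0],[0,0,0],[0,0,0],[0,0,0]]' --hand '[0,0,0,0,0,0,0,0]'

```text
clock: 40.42
position: [0.5123, -0.2929, 0.3462]
ee_rot: [0.0, 1.0, 0.009, 0.0]
contact_force: [-1.3, 0.1, 1.1]
width: -0.0002
gripper_force: 0.9
```

Request:
carry_out --linear '[[0,0,0],[0,0,0],[-0.04,0,0],[-0.06,0,0],[-0.06,0,0],[-0.06,0,0],[0,0,0.02],[0,0,0]]' --angular '[[0,0,0],[0,0,0],[0,0,0],[0,0,0],[0,0,0],[0,0,0],[0,0,0],[0,0,0]]' --hand '[0,0,0,0,0,0,0,0]'

```text
clock: 41.08
position: [0.4003, -0.2929, 0.3572]
ee_rot: [0.001, 1.0, 0.008, 0.001]
contact_force: [1.0, -0.0, 0.7]
width: -0.0004
gripper_force: 0.0
```

Run:
```python
from h import *
im,c=snap('wrist','w14.png'); np.save('V14.npy',c[1]); s,_=snap('side','s14.png'); t,_=snap('top','t14.png')
S=cv2.resize(s[190:310,205:325],(400,400),interpolation=cv2.INTER_CUBIC)
T=cv2.resize(t[140:240,262:362],(400,400),interpolation=cv2.INTER_CUBIC)
cv2.imwrite('pics/p14.png',np.hstack([T,S])[:,:,::-1])
```

```text
(no output)
```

View pics/p14.png

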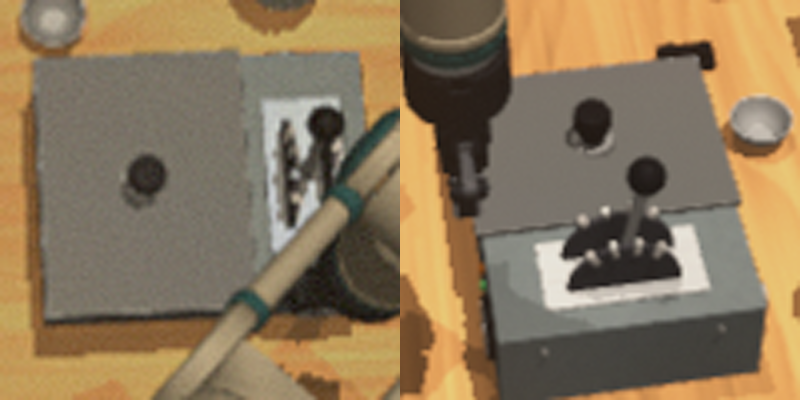

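The lever now leans past upright by about the third mark (ball at (325,124) top crop, (647,177) side crop), and the cover is still flush. I'll check the angle.

Run:
```python
from h import *
t=cam('top'); s=cam('side')
def ball(fn,x0,x1,y0,y1):
    g=cv2.imread('pics/'+fn); 
    k=(g.max(2)<60).astype(np.uint8)[y0:y1,x0:x1]; k=cv2.morphologyEx(k,cv2.MORPH_OPEN,cv2.getStructuringElement(2,(5,5)))
    n,_,st,ce=cv2.connectedComponentsWithStats(k); i=1+np.argmax(st[1:,4]); return ce[i]+[x0,y0],st[i][4]
a=ball('t14.png',336,350,164,178); b=ball('s14.png',270,290,234,250); print(a,b)
for A,B in (((262+325/4-.4,140+124/4-.4),(205+247/3.333-.4,190+177/3.333-.4)),(a[0],b[0])):
    P,e=two(t,A,s,B); print(P,e,'q',.6+np.arctan2(P[0]-.519,P[2]-.094))
for h in (.195,.197,.199): print(onz(t,262+325/4-.4,140+124/4-.4,h), onz(s,205+247/3.333-.4,190+177/3.333-.4,h))
k=two(t,(262+147/4-.4,140+173/4-.4),s,(205+193/3.333-.4,190+120/3.333-.4));print('knob',k)
```

```text
(array([343.30769231, 170.5       ]), np.int32(52)) (array([278.5       , 242.72727273]), np.int32(88))
[ 0.53768442 -0.29111623  0.19958884] 0.0007873943992951383 q 0.775141490994586
[ 0.53724843 -0.29230663  0.20107656] 0.0014988447209366195 q 0.7688023315132674
[ 0.53917187 -0.29198088  0.195     ] [ 0.53811653 -0.28726314  0.195     ]
[ 0.53869965 -0.29160243  0.197     ] [ 0.53775421 -0.28898375  0.197     ]
[ 0.53822743 -0.29122399  0.199     ] [ 0.53739189 -0.29070436  0.199     ]
knob (array([ 0.51811246, -0.15607774,  0.12343056]), np.float64(0.001979812655054213))
```

The lever reads about 0.78 rad, within the allowed band, and the robot is clear of everything. Handing in.

```bash
python3 -c "
from rig import manip
print(manip.sign_off())"
```

```text
the job is handed in; nothing more can be done
None
```

The job is handed in with no verdict returned: all four lamps stand in their own bays, the cover is flush on the rim, and the lever measures about 0.78 rad (target 0.8), after about 41 s of robot time.

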